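Lock a test cylinder in the cam-lock vee nest

ROBOT

A 6-joint arm with a two-finger parallel gripper is mounted at the origin on a cart in front of the work surface, level with it; the furniture and walls round the work are solid. World frame = base frame: x ahead of the robot, y to its left, z up, the work surface at z = 0. Lengths are in mm, angles in degrees, forces in N, time in s.
With the tool pointing down it reaches from about 400 to 925 mm from the base axis. Payload 3.4 kg.
Tool frame: the origin (TCP) lies on the centre line of the jaws, within the pads' length; the fingertips stand 17 mm ahead of it and the grasp point (between the pads) lies 2 mm behind it; z points along the fingers, x is the direction in which the jaws open and shut, and the axes are right-handed (so a half turn about z gives the same grasp; the last joint's range is limited). The gripper opens to 85 mm and grips with 20 to 120 N. Pads are 22 mm wide; open, the fingers measure 114 mm over their backs; the gripper's body (76 mm by 85 mm) begins 54 mm behind the grasp point. The pads swing forward as they close: fully open they stand 13 mm farther back than shut.
Start: joints at [-70.56, 17.578, 86.31, -0, 76.112, -4.211], TCP at [230.653, -526.716, 248.305] pointing down, gripper open.
Joint ranges: [-179.03, 179.03], [-60, 130.46], [8.19, 133.38], [-81.62, 261.62], [5.75, 156.47], [-153.77, 153.77]. Speed limits (degrees/s): [147.25, 147.25, 180, 180, 180, 180].

INTERFACE

Orientations are given as [roll, pitch, yaw] about the fixed x, y, z axes, in that order (R = Rz(yaw) Ry(pitch) Rx(roll)).
In Python, from plant import observe, camera, hand_in, boxes_of, regions_of gives the robot as it stands.
- The arm moves only by the shell command python3 -m handwheel 'ROWS' [OPENING]. ROWS is JSON, a list of rows, each a list of 2 entries, a list of its own where there are three numbers: the shift along the tool's x, y, z in cm, then the turn about the tool's z in degrees. In form: [[[tx, ty, tz], roll], ...]. A call has 1 to 10 rows; each row is the pose to reach, as a shift and turn from the pose commanded when the call began, along the tool's axes at that moment; what a row does not reach only later rows make up. A row lasts 1/8 s, in which the tool goes at most 62.5 mm and 10.7 degrees, less where a joint would pass 70% of its speed; a pose out of reach is approached as far as the arm can. A call with a gripper value outside its range is refused whole. OPENING is the opening, from 0 (shut) to 1 (fully open), set as the call begins (- or left out, the last holds). The fingers move at their own pace and stop on an object; the grip force is fixed at half the most. Time passes only in rows, so rows that repeat a pose let the fingers close. It gives the time, the measured TCP pose, the force and the opening at its end, in the units of the state.
- observe(): the state, without advancing time (a new reading comes with each control period).
- camera(name): name is "scene" or "side" or "wrist"; returns a dict with "img" (420x560x3 uint8, red, green, blue), "intrinsics" (3x3 intrinsics, pixels), "k1" (the pictures are not rectified: a ray, as slopes to the right and down, at radius r is drawn at 1 + k1 r^2 times it, then the intrinsics apply), "world_from_camera" (4x4, takes a point from camera to world coordinates); the wrist camera has in their place "tool_from_camera" (4x4, takes a point from camera to tool coordinates, whose origin is the TCP and whose axes are the tool frame's). Camera axes: x right, y down, z forward; pixel columns grow to the right and rows downward; lengths in mm; the calibration is good to about 2 mm. A picture is of the moment at which its call begins: read the wrist's pose just before it. There is no depth.
- hand_in(): hands the job in, once; it reports no verdict.
Trained networks look in a picture, given as the dict that the camera call returned (one of the last four; its "shot" number tells which), for a name from the list of things; names that differ only in an ending like _2 or _b are one class to them, and where a whole thing is asked for, a point or a joint stands for the part that bears it (a point fixed in the world has none). Each returns a list of dicts, best first, with "score" (0 to 1); they miss things now and then, are a little off and sometimes report something else, mostly with a low value. They report only what shows in the picture. A call takes as long as a camera call.
- boxes_of(picture, name): "point" ([x, y, z] in mm, in the coordinates of the camera as it stood for that picture, good to about 4 mm: the middle of the surface that is visible of it).
- regions_of(picture, name): "region" (420x560 bool, what is visible of it).
The state is a dict: "time": time; "q": joint angles; "dq": joint speeds; "joint_torque": joint torques, N m; "ee_pos": TCP position; "tcp_rot": TCP orientation; "force": force on the tool from outside, world axes, zero at the start; "wrist_torque": the same for the moment, N m; "opening": opening from 0.0 (shut) to 1.0 (fully open).
Only numpy, scipy, OpenCV 4.12 (cv2) and the standard library are available. Lean on these libraries where they do the work, as an engineer would, in place of code of your own. Each camera call takes 0.05 s, during which the arm holds its last target.

TASK

Stand the shorter black cylinder in the vee nest and let go of it, then push the cam lever with steady contact through its quarter turn to the end stop. Press it firmly home against the stop for a moment without forcing it, and let go, leaving the cylinder upright and clamped. Leave the taller cylinder, the jar and the screwdriver where they are.

Things in the scene. Friction and masses are not known exactly. Their poses are not given: they have to be found in the camera images.
- nest: The cam-lock vee nest: a grey base plate 100 (x) x 180 (y) x 12 mm fixed on the bench, origin under its centre, z up. Two steel vee plates stand on its +y side, 50 mm high above the bench, the vee opening to -y; the cam lever pivots on the -y side. The cam and pad reach 40 mm above the bench.
- nest_seat (a point): On the plate's upper face (12 mm above the bench), 30 mm to the nest's +y of the plate's centre, on the axis of the short cylinder once it is clamped. Axes as the nest's. With the lever open the cylinder stands here with 6 to 8 mm of play toward -y; a sprung pad driven by the cam then pushes it to +y into the vee.
- lever_pivot (a point): On the upright axis of the cam lever, 69 mm to the -y side of the seat, at the height of the lever's handle (50 mm above the bench). Axes as the nest's; it does not turn with the lever. The hub's top is 56 mm above the bench.
- lever_grip (a point): Middle of the lever's black round handle, 95 mm from the pivot axis and 50 mm above the bench. The handle is 18 mm in diameter, level, and spans 68 to 128 mm from the axis, free on both sides and above. This point turns with the lever; its -y axis points outward along the handle.
- cam_lever (a joint): Angle of the cam lever, rad. 0: open, handle along the nest's -y. It grows counter-clockwise from above and ends at the stop post, between 1.34 and 1.80 (handle roughly along the nest's +x). It takes 5 to 8 N at the handle's middle, most over the last third as the pad bears on the cylinder, and stays where left. Home: pressed on the post with about 15 N at the handle; over 22 N is forcing it.
- short_center (a point): Centre (half-way up) of the shorter plain black cylinder, 44 mm in diameter, 91 mm tall, about 0.5 kg, loose, standing on the bench. z along its axis.
- short_cylinder: The same shorter cylinder; origin at the centre of its underside.
- tall_center (a point): Centre of the taller black cylinder with a brass ring on top, 48 mm in diameter, 137 mm tall, loose, standing on the bench; not to be used.
- jar_center (a point): Centre of a closed brown jar with a black lid, 46 mm in diameter, 71 mm tall, standing on the bench; a bystander.
- driver_handle (a point): Middle of the red handle (27 mm thick) of a screwdriver 182 mm long, lying on the bench; a bystander.
- clamp_pad: White nylon pad, 28 mm wide, between cam and cylinder; the cam slides it along the nest's +y, 10 to 14 mm in all; a spring behind it lets it give up to 6 mm (clamping force 12 to 35 N). Origin on its lower edge.
- stop_base: Curved slot (44 mm radius about the pivot) in the base plate, carrying the end stop: an upright steel post 10 mm thick, 54 mm high above the bench, which the lever's flat bar meets. The post was clamped somewhere along the slot by the last user and is not measured: feel for it. Origin on the pivot axis at the bench; axes as the nest's.

How it is judged:
By the outcome, as a careful person would: the job done as asked, in the order asked, and still so for the second after the job is handed in, with the robot touching nothing.
It also fails if it takes over 72 s, if anything falls off the work surface, if the arm or the gripper's body presses on something with over 40 N, if the wrist force passes 120 N, or if a joint passes its speed limit or range.

## Working session

There is one attempt and no reset: what is moved stays moved. The work goes in short steps, Python scripts to look and compute and a shell command to move; the robot and the scene stay as the last step left them, time stands still between calls to the robot, and variables do not carry over. Pictures are saved under pics/ and viewed, and the job is handed in when it is done.

```bash
ls; mkdir -p pics; python3 - <<'E'
from plant import *
import cv2
s=observe();print({k:s[k] for k in ('time','ee_pos','tcp_rot','force','opening')})
for n in ('scene','side','wrist'):
    c=camera(n);cv2.imwrite(f'pics/{n}0.png',c['img'][:,:,::-1])
    print(n,c['k1'],c['intrinsics'],c.get('world_from_camera',c.get('tool_from_camera')))
E
```

```text
pics
{'time': 0.0, 'ee_pos': array([ 230.44737679, -526.08188056,  247.38775921]), 'tcp_rot': array([-1.79990790e+02,  1.16973811e-01, -6.63478928e+01]), 'force': array([ 0.00073421, -0.25316383, -0.52441291]), 'opening': 0.9974081869570197}
scene -0.03571831505202364 [[422.38130691   0.         279.36771592]
 [  0.         422.38130691 207.5385509 ]
 [  0.           0.           1.        ]] [[-7.53568414e-01 -2.78796430e-01  5.95321087e-01  4.46034755e+01]
 [-6.56921421e-01  3.52808481e-01 -6.66318559e-01  6.21364169e+02]
 [-2.42670932e-02 -8.93195794e-01 -4.49012674e-01  5.10438964e+02]
 [ 0.00000000e+00  0.00000000e+00  0.00000000e+00  1.00000000e+00]]
side 0.05751063601706842 [[510.25215935   0.         272.01686568]
 [  0.         510.25215935 197.96258829]
 [  0.           0.           1.        ]] [[ 9.91973871e-01 -8.99196968e-02  8.88948062e-02  5.11998532e+02]
 [-1.25456423e-01 -6.12281961e-01  7.80622499e-01 -9.64361012e+02]
 [-1.57646521e-02 -7.85509547e-01 -6.18648711e-01  8.33007128e+02]
 [ 0.00000000e+00  0.00000000e+00  0.00000000e+00  1.00000000e+00]]
wrist -0.04509550313341064 [[293.85933114   0.         282.10608048]
 [  0.         293.85933114 210.6337067 ]
 [  0.           0.           1.        ]] [[ 9.99999873e-01  3.06865194e-04  4.00721710e-04  1.00371974e+00]
 [-4.19991342e-04  9.46235759e-01  3.23477530e-01 -8.43514684e+01]
 [-2.79913216e-04 -3.23477657e-01  9.46235767e-01 -1.25822748e+02]
 [ 0.00000000e+00  0.00000000e+00  0.00000000e+00  1.00000000e+00]]
```

View pics/scene0.png

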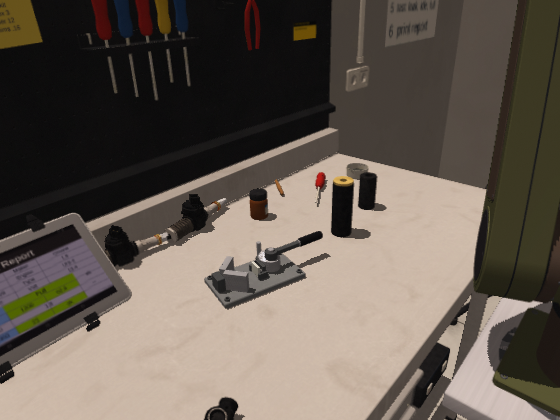

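View pics/side0.png

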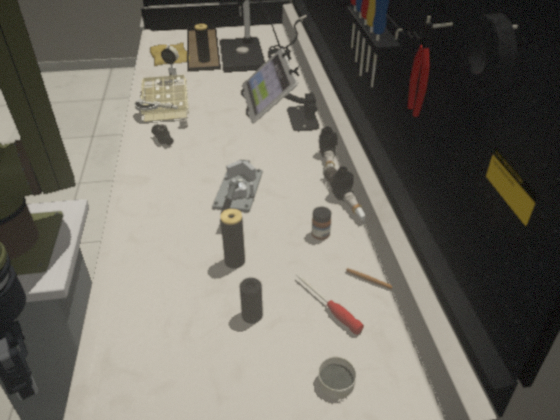

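View pics/wrist0.png

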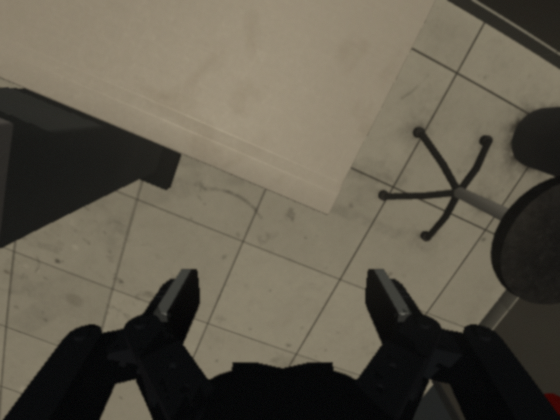

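The scene view shows the nest at about (255,275) with its lever pointing to (320,237). The short cylinder is at (367,191), the tall one with the ring at (342,207), and the jar at (258,204). In the side view the nest is at (238,187), the short cylinder at (251,300) and the tall one at (232,238).

```bash
cat > h.py <<'E'
import numpy as np, cv2
from plant import *
from scipy.spatial.transform import Rotation as R
from scipy.optimize import least_squares
def Tool():
    s=observe(); T=np.eye(4); T[:3,:3]=R.from_euler('xyz',s['tcp_rot'],degrees=True).as_matrix(); T[:3,3]=s['ee_pos']; return T
def pic(n):
    T=Tool(); c=camera(n); c['W']=c['world_from_camera'] if n!='wrist' else T@c['tool_from_camera']; return c
def proj(c,P):
    P=np.atleast_2d(P); Wi=np.linalg.inv(c['W']); p=P@Wi[:3,:3].T+Wi[:3,3]
    s=p[:,:2]/p[:,2:]; s=s*(1+c['k1']*(s**2).sum(1,keepdims=True)); K=c['intrinsics']
    return s*K[0,0]+K[:2,2]
def onplane(c,uv,z):
    K=c['intrinsics'];d=(np.array(uv,float)-K[:2,2])/K[0,0];s=d.copy()
    for _ in range(20): s=d/(1+c['k1']*(s@s))
    r=c['W'][:3,:3]@np.r_[s,1];o=c['W'][:3,3];return o+r*(z-o[2])/r[2]
def world(c,p): return c['W'][:3,:3]@np.array(p)+c['W'][:3,3]
E
python3 - <<'E'
from h import *
for n in ('scene','side'):
    c=pic(n)
    for t in ('nest','short_cylinder','tall_center','jar_center','driver_handle','lever_grip','clamp_pad','stop_base'):
        for b in boxes_of(c,t)[:2]: print(n,t,world(c,b['point']).round(1),round(b['score'],2))
    x=cv2.resize(c['img'][(190 if n=='scene' else 140):,:][:130, 180:380],None,fx=4,fy=4,interpolation=cv2.INTER_CUBIC)
    cv2.imwrite(f'pics/{n}z.png',x[:,:,::-1])
    np.save(n+'.npy',{k:c[k] for k in('img','k1','intrinsics','W')},allow_pickle=True)
E
```

```text
scene nest [533.8 133.8  14.2] 0.55
scene short_cylinder [ 535.1 -273.4   55. ] 0.6
scene tall_center [ 513.2 -115.9   76.6] 0.71
scene jar_center [718.4 -56.4  39.8] 0.86
scene jar_center [ 536.8 -269.2   54.1] 0.53
scene driver_handle [ 710.6 -309.7   18.5] 0.5
scene lever_grip [525.6  89.3  47.6] 0.79
scene lever_grip [580.8  94.4  39.4] 0.18
scene clamp_pad [ 512.4 -118.1   77.1] 0.56
scene clamp_pad [543.  138.8  28.1] 0.53
scene stop_base [579.3  95.5  39.4] 0.57
side nest [551.1 104.4  18.3] 0.87
side short_cylinder [ 537.8 -307.1   63.7] 0.85
side tall_center [ 515.8 -156.3   89.9] 0.84
side jar_center [722.8 -83.6  45.2] 0.91
side jar_center [543.9 108.   18.1] 0.48
side driver_handle [ 719.  -330.6   17.1] 0.87
side lever_grip [532.7  81.2  55. ] 0.8
side stop_base [549.4 108.3  17.3] 0.6
side stop_base [579.5  83.6  35.9] 0.48
```

View pics/scenez.png

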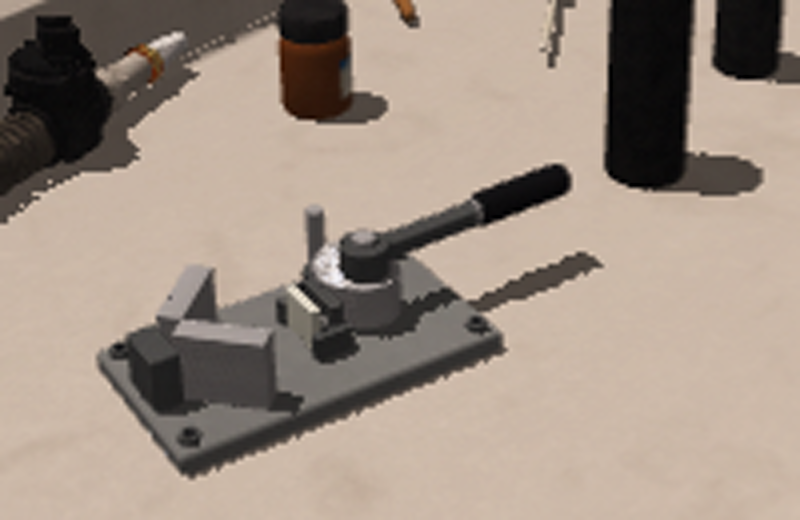

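View pics/sidez.png

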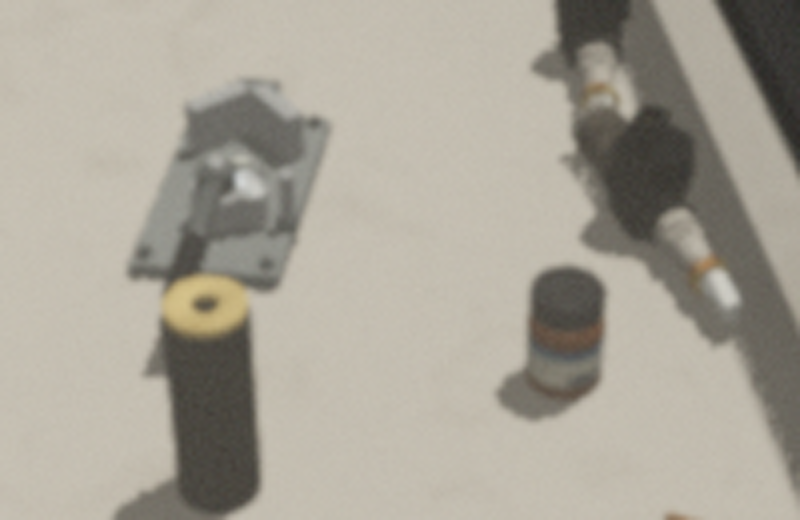

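```bash
cat > fit.py <<'E'
from h import *
C={n:np.load(n+'.npy',allow_pickle=True).item() for n in('scene','side')}
obs={'scene':{(-50,90):(188,464),(50,90):(97,354),(-50,-90):(504,338)},
     'side':{(-50,-90):(130,268),(50,-90):(276,284),(50,90):(329,121)}}
off={'scene':(180,190),'side':(180,140)}
def f(p):
    c,s=np.cos(p[2]),np.sin(p[2]);r=[]
    for n in obs:
        for k,uv in obs[n].items():
            q=[p[0]+c*k[0]-s*k[1],p[1]+s*k[0]+c*k[1],12]
            r.append(proj(C[n],q)[0]-(np.array(uv)/4+off[n]))
    return np.ravel(r)
o=least_squares(f,[545,120,0]);p=o.x
print('nest',p[:2],np.degrees(p[2]));print(o.fun.reshape(-1,2).round(2))
for n in C:print(n,[onplane(C[n],np.array(uv)/4+off[n],12).round(1) for uv in obs[n].values()])
E
python3 fit.py
python3 - <<'E'
from h import *
D={}
for n in ('scene','side'):
    c=pic(n)
    for t,d,hh in (('short_cylinder',44,91),('tall_center',48,137),('jar_center',46,71)):
        m=regions_of(c,t)
        if m:
            m=m[0]['region'].astype(np.uint8);k,l,st,_=cv2.connectedComponentsWithStats(m);i=1+np.argmax(st[1:,4]);ys,xs=np.where(l==i)
            D.setdefault((t,d,hh),[]).append((c,(xs.min(),xs.max()+1,ys.min(),ys.max()+1)))
a=np.linspace(0,2*np.pi,60)
for (t,d,hh),L in D.items():
    def f(p):
        P=np.vstack([np.c_[p[0]+d/2*np.cos(a),p[1]+d/2*np.sin(a),0*a+z] for z in(0,hh)]);r=[]
        for c,b in L:
            u=proj(c,P)+.5;r+= [u[:,0].min()-b[0],u[:,0].max()-b[1],u[:,1].min()-b[2],u[:,1].max()-b[3]]
        return np.array(r)
    o=least_squares(f,[535,-290] if 'short' in t else [515,-135] if 'tall' in t else [720,-70]);print(t,o.x.round(1),o.fun.round(1))
E
```

```text
nest [544.92969138 136.75788806] -16.428923151829146
[[-0.35 -1.17]
 [ 0.2  -0.86]
 [ 1.28 -2.48]
 [-1.53 -1.79]
 [ 0.3  -2.29]
 [-0.48 -1.86]]
scene [array([519.5, 239. ,  12. ]), array([616.4, 211.1,  12. ]), array([468.3,  72.9,  12. ])]
side [array([475.1,  56.7,  12. ]), array([565.9,  27.3,  12. ]), array([618.7, 199.7,  12. ])]
tall_center [ 519.8 -130.5] [ 0.5  0.9 -0.5  0.4  0.7  0.4 -1.  -0.3]
jar_center [730.4 -67.7] [ 0.5  0.8  0.7 -0.4 -0.5  1.3 -0.9 -0.6]
short_cylinder [ 542.2 -291.4] [-0.   0.  -0.9  0.8]
```

```bash
cat >> h.py <<'E'
def go(x,y,z,yaw=None):
    T=Tool(); r=T[:3,:3].T@(np.array([x,y,z])-T[:3,3])/10
    y0=observe()['tcp_rot'][2]; roll=0 if yaw is None else (y0-yaw+180)%360-180
    print('shift cm',r.round(2),'roll',round(roll,1))
E
python3 -c "
from h import *
go(542,-291,260,-30)"
```

```text
shift cm [ -9.1  -37.98  -1.17] roll -36.3
```

```bash
python3 -m handwheel '[[[-9.1,-38,-1.2],-36],[[-9.1,-38,-1.2],-36],[[-9.1,-38,-1.2],-36],[[-9.1,-38,-1.2],-36],[[-9.1,-38,-1.2],-36],[[-9.1,-38,-1.2],-36],[[-9.1,-38,-1.2],-36],[[-9.1,-38,-1.2],-36],[[-9.1,-38,-1.2],-36]]' 1
cat > look.py <<'E'
from h import *
import sys
c=pic('wrist');cv2.imwrite(f'pics/{sys.argv[1]}.png',c['img'][:,:,::-1])
np.save(sys.argv[1]+'.npy',{k:c[k] for k in('img','k1','intrinsics','W')},allow_pickle=True)
print(observe()['ee_pos'],observe()['tcp_rot'])
for t in sys.argv[2:]:
    for b in boxes_of(c,t)[:2]: print(t,world(c,b['point']).round(1),round(b['score'],2))
    m=regions_of(c,t)
    if m:
        ys,xs=np.where(m[0]['region']);print('  bbox',xs.min(),xs.max(),ys.min(),ys.max())
E
python3 look.py w1 short_cylinder
```

```text
time: 2.58
ee_pos: [540.9, -291.9, 260.1]
tcp_rot: [179.9, 0.1, -30.4]
force: [0.6, 0.8, -0.8]
opening: 1.001
[ 540.75415998 -292.0838826   260.17708934] [ 1.79957938e+02  4.70439311e-02 -3.04534796e+01]
short_cylinder [ 550.9 -284.7   93.6] 0.67
short_cylinder [ 716.7 -315.3   20.4] 0.41
  bbox 264 305 157 209
```

View pics/w1.png

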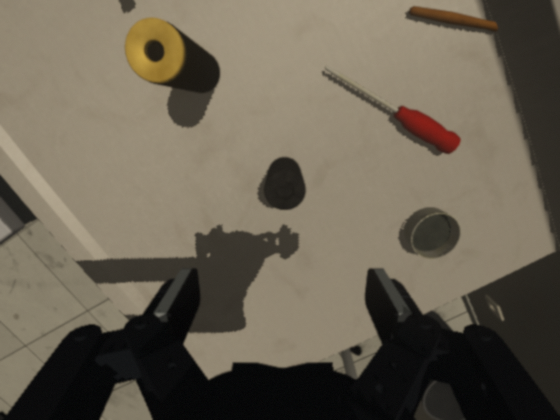

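The wrist view shows the short cylinder at about (285,183), with its top disc near (288,190). The tall one is at (155,50).

```bash
cat > cyl.py <<'E'
from h import *
import sys
C=np.load(sys.argv[1]+'.npy',allow_pickle=True).item()
c=pic('wrist');m=regions_of(c,'short_cylinder')[0]['region'].astype(np.uint8)
z0=float(sys.argv[2]) if len(sys.argv)>2 else 0
a=np.linspace(0,2*np.pi,60)
ys,xs=np.where(m);b=(xs.min(),xs.max()+1,ys.min(),ys.max()+1)
def hull(p):
    P=np.vstack([np.c_[p[0]+22*np.cos(a),p[1]+22*np.sin(a),0*a+z] for z in(z0,z0+91)]);return proj(c,P)+.5
def f(p):
    u=hull(p);return np.array([u[:,0].min()-b[0],u[:,0].max()-b[1],u[:,1].min()-b[2],u[:,1].max()-b[3]])
o=least_squares(f,[545,-290]);print(o.x,o.fun)
x=c['img'].copy();cv2.polylines(x,[cv2.convexHull(hull(o.x).astype(np.float32)).astype(int)],1,(255,0,0),1)
cv2.imwrite('pics/cyl_%s.png'%sys.argv[1],cv2.resize(x[130:240,210:360],None,fx=5,fy=5)[:,:,::-1])
E
python3 cyl.py w1; python3 -c "
from h import *
go(543,-291,150)"
```

```text
[ 546.77182324 -288.90390839] [ 0.28112432 -0.281434   -1.19001687  1.00936162]
shift cm [ 0.1  -0.17 11.04] roll 0
```

View pics/cyl_w1.png

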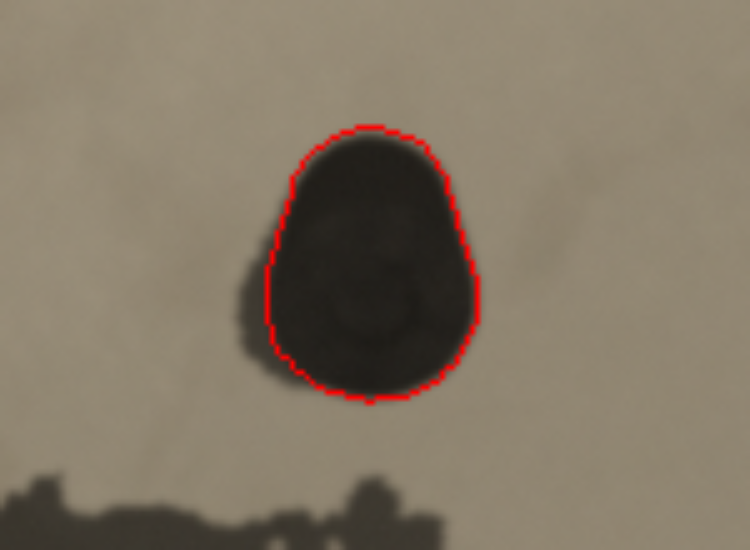

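```bash
python3 -c "
from h import *
go(546,-289.5,68)"
```

```text
shift cm [ 0.28 -0.45 19.24] roll 0
```

```bash
python3 -m handwheel '[[[0.3,-0.45,5],0],[[0.3,-0.45,9],0],[[0.3,-0.45,13],0],[[0.3,-0.45,16],0],[[0.3,-0.45,18],0],[[0.3,-0.45,19.2],0],[[0.3,-0.45,19.2],0],[[0.3,-0.45,19.2],0]]' 1
python3 look.py w2
```

```text
time: 3.82
ee_pos: [547.7, -289.1, 69.2]
tcp_rot: [180.0, -0.1, -30.4]
force: [-0.3, -0.2, -1.3]
opening: 0.996
[ 547.77481348 -289.12006886   69.41124164] [ 1.79995856e+02 -1.21524397e-01 -3.03572940e+01]
```

View pics/w2.png

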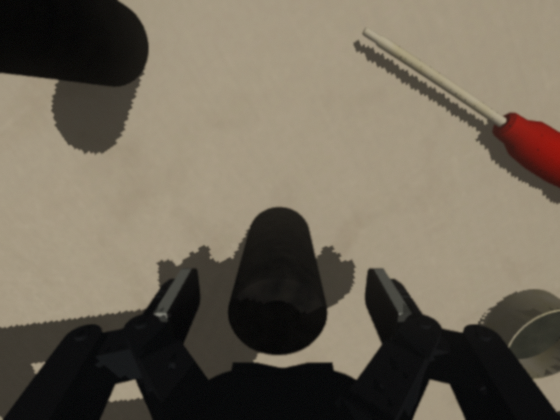

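The cylinder at (278,290) sits almost centred between the pads, which are at about x=190 and 372, so I'll close.

```bash
python3 -m handwheel '[[[0,0,0],0],[[0,0,0],0],[[0,0,0],0],[[0,0,0],0],[[0,0,0],0],[[0,0,0],0],[[0,0,0],0],[[0,0,0],0]]' 0
python3 look.py w3;python3 -c "
from h import *
go(546,-289.5,260)"
```

```text
time: 4.88
ee_pos: [546.9, -288.4, 68.9]
tcp_rot: [-180.0, 0.0, -30.3]
force: [-2.0, 0.7, 6.0]
opening: 0.502
[ 546.95531323 -288.41679881   68.92509511] [ 1.79999884e+02 -1.28322554e-03 -3.03427298e+01]
shift cm [ -0.03   0.14 -19.11] roll 0
```

View pics/w3.png

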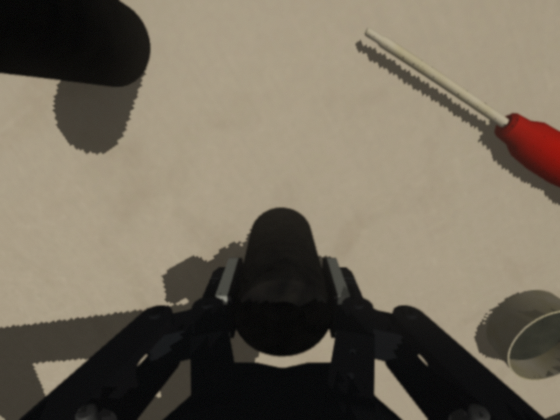

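Both pads are on the cylinder, with the top spanning x 232–332 and the silhouette running from y 208 to 355. Next I'll find where it sits in the tool frame and plan the lift.

```bash
cat > held.py <<'E'
from h import *
C=np.load('w3.npy',allow_pickle=True).item();a=np.linspace(0,2*np.pi,90)
for z0 in (0,):
  def f(p):
    P=np.vstack([np.c_[p[0]+22*np.cos(a),p[1]+22*np.sin(a),0*a+z] for z in(z0,z0+91)]);u=proj(C,P)
    return np.array([u[:,0].min()-232,u[:,0].max()-331.5,u[:,1].min()-207.5,u[:,1].max()-355])
  o=least_squares(f,[547,-289]);print(o.x,o.fun)
  d=o.x-[546.95,-288.42]; y=np.radians(-30.34);print('tool x,y',d@[np.cos(y),np.sin(y)],d@[np.sin(y),-np.cos(y)])
E
python3 held.py; python3 -m handwheel '[[[0,0,-1],0],[[0,0,-4],0],[[0,0,-8],0],[[0,0,-13],0],[[0,0,-17],0],[[0,0,-19],0],[[0,0,-19],0]]'
python3 -c "
from h import *
go(545,60,300,-30)"
```

```text
[ 547.58557865 -289.60631658] [-1.48042725  1.48508957 -2.7159682   2.475058  ]
tool x,y 1.147776185269144 0.7027923377578459
time: 5.8
ee_pos: [547.9, -289.0, 260.0]
tcp_rot: [180.0, -0.2, -30.3]
force: [-0.2, -0.7, -4.6]
opening: 0.503
shift cm [-17.86 -29.97  -4.07] roll -0.3
```

```bash
python3 -c "
from h import *
go(510,80,300,-30)"
```

```text
shift cm [-21.89 -29.93  -4.09] roll -0.3
```

```bash
python3 -m handwheel '[[[-3,-4,-4],0],[[-7,-9,-4],0],[[-11,-14,-4],0],[[-14,-19,-4],0],[[-17,-24,-4],0],[[-20,-28,-4],0],[[-22,-30,-4],0],[[-22,-30,-4],0],[[-22,-30,-4],0]]'
python3 look.py w4 nest lever_grip clamp_pad stop_base
```

```text
time: 6.92
ee_pos: [508.2, 81.1, 297.0]
tcp_rot: [179.9, 0.1, -30.3]
force: [-0.2, -0.6, -4.9]
opening: 0.504
[508.56272103  80.75264727 297.26554954] [ 1.79909915e+02  6.34248312e-02 -3.03757673e+01]
nest [544.8 138.7  10.4] 0.58
  bbox 235 334 42 245
lever_grip [532.1  85.7  55.7] 0.73
  bbox 281 323 132 245
clamp_pad [549.6 131.1  34.2] 0.52
clamp_pad [532.2  87.8  53.5] 0.18
  bbox 279 298 121 127
stop_base [583.8  95.   14.7] 0.6
  bbox 318 333 129 147
```

View pics/w4.png

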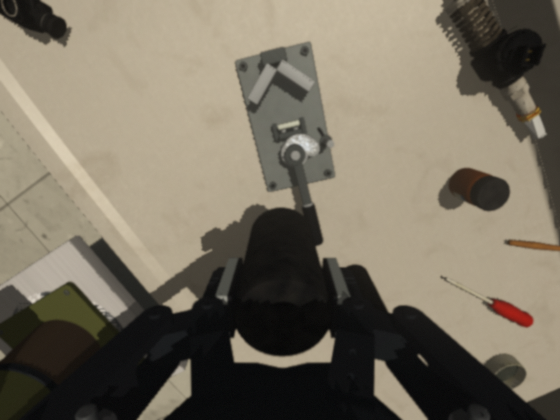

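The nest shows well. Plate corners are near (235,60), (311,42), (334,177) and (268,190), the hub is at (295,154), the pad at (288,127), and the handle runs toward (315,230). I'll zoom in for a precise fit.

```bash
python3 - <<'E'
import cv2
x=cv2.imread('pics/w4.png')[30:200,215:355];cv2.imwrite('pics/w4z.png',cv2.resize(x,None,fx=3.5,fy=3.5,interpolation=cv2.INTER_CUBIC))
E
```

```text
(no output)
```

View pics/w4z.png

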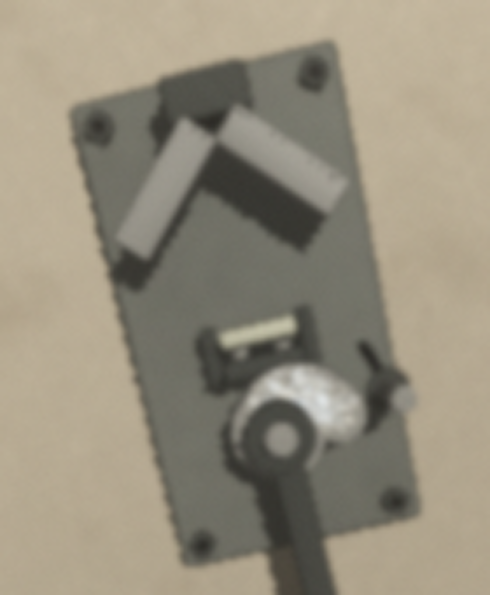

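```bash
cat > fit2.py <<'E'
from h import *
C=np.load('w4.npy',allow_pickle=True).item()
obs={(-50,90,12):(71,106),(50,90,12):(334,42),(50,-90,12):(418,512),(-50,-90,12):(187,565),(0,-39,56):(281,440)}
def f(p,ret=0):
    c,s=np.cos(p[2]),np.sin(p[2])
    return np.ravel([proj(C,[p[0]+c*k[0]-s*k[1],p[1]+s*k[0]+c*k[1],k[2]+p[3]])[0]-(np.array(uv)/3.5+[214.6,29.6]) for k,uv in obs.items()])
for z in (0,1):
  o=least_squares(lambda q:f(np.r_[q,0] if not z else q),[545,137,-.28]+[0]*z);p=o.x
  print('nest',p[:2],np.degrees(p[2]),p[3:],o.fun.reshape(-1,2).round(1).tolist())
  c,s=np.cos(p[2]),np.sin(p[2])
  for n,y in(('seat',30),('pivot',-39),('open grip',-134)): print(n,p[0]-s*y,p[1]+c*y)
E
python3 fit2.py
```

```text
nest [550.19165992 136.33515983] -17.44091722452526 [] [[-1.3, -0.4], [0.8, -1.6], [1.3, 1.7], [-0.8, 1.6], [-0.0, -0.5]]
seat 559.1833252399877 164.9559556742824
pivot 538.5024949989015 99.12812523350777
open grip 510.02888814523203 8.495605061426787
nest [550.25357388 136.15993038] -17.454126110478455 [-8.16496193] [[-0.2, 0.7], [0.4, -0.0], [0.5, 0.6], [-0.5, 0.2], [-0.2, -1.3]]
seat 559.2518371597612 164.77865253948787
pivot 538.5558316157759 98.95559157660547
open grip 510.0613312291296 8.329638076984779
```

```bash
python3 -c "
from h import *
go(557.5,162.5,140)"
```

```text
shift cm [ 0.06 -9.48 15.84] roll 0
```

```bash
python3 -m handwheel '[[[0.05,-3,0],0],[[0.05,-7,0],0],[[0.05,-9.5,2],0],[[0.05,-9.5,6],0],[[0.05,-9.5,10],0],[[0.05,-9.5,13],0],[[0.05,-9.5,15],0],[[0.05,-9.5,15.8],0],[[0.05,-9.5,15.8],0],[[0.05,-9.5,15.8],0]]'
python3 - <<'E'
from h import *
print(observe()['ee_pos'])
T=[]
for n,(x,y) in (('scene',(180,170)),('side',(180,110))):
    c=pic(n);T.append(cv2.resize(c['img'][y:y+140,x:x+130],None,fx=3,fy=3,interpolation=cv2.INTER_CUBIC))
cv2.imwrite('pics/pair5.png',np.hstack(T)[:,:,::-1])
E
python3 look.py w5
```

```text
time: 8.62
ee_pos: [558.2, 163.4, 141.4]
tcp_rot: [-179.9, -0.1, -30.4]
force: [0.3, -0.4, -4.6]
opening: 0.503
[558.24550187 163.39331457 141.4453439 ]
[557.9223677  163.36871696 141.35716883] [-1.79920758e+02 -8.53186641e-02 -3.03500799e+01]
```

View pics/pair5.png

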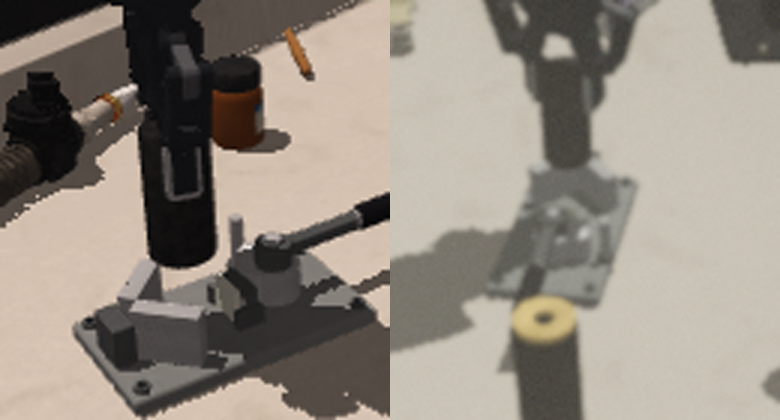

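View pics/w5.png

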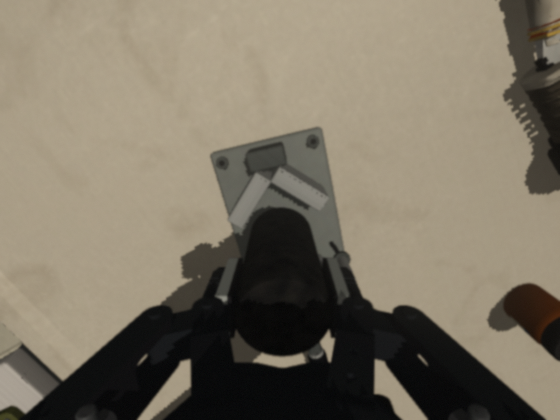

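```bash
cat > ov.py <<'E'
from h import *
import sys
px,py,yaw=550.2,136.2,np.radians(-17.45)
name=sys.argv[1]; cz=[float(v) for v in sys.argv[2:5]]  # cylinder x y zbottom
def N(P):
    P=np.atleast_2d(np.array(P,float));c,s=np.cos(yaw),np.sin(yaw);return np.c_[px+c*P[:,0]-s*P[:,1],py+s*P[:,0]+c*P[:,1],P[:,2]]
a=np.linspace(0,2*np.pi,40);T=[]
for n,(x,y) in (('scene',(190,170)),('side',(195,110)),('wrist',(200,110))):
    c=pic(n);F=4;w,h=(130,150) if n!='wrist' else (160,150)
    im=cv2.resize(c['img'][y:y+h,x:x+w],None,fx=F,fy=F,interpolation=cv2.INTER_CUBIC)
    def pl(P,col): cv2.polylines(im,[np.round((proj(c,P)+.5-[x,y])*F).astype(int)],1,col,1,cv2.LINE_AA)
    pl(N([[-50,-90,12],[50,-90,12],[50,90,12],[-50,90,12]]),(255,0,0))
    pl(N(np.c_[12*np.cos(a),-39+12*np.sin(a),0*a+56]),(255,0,0))
    for z in (0,91): pl(np.c_[cz[0]+22*np.cos(a),cz[1]+22*np.sin(a),cz[2]+z+0*a],(0,255,0))
    cv2.imwrite(f'pics/{name}_{n}.png',im[:,:,::-1])
E
python3 ov.py ov5 558.5 162.0 72.5
python3 - <<'E'
import cv2,numpy as np
cv2.imwrite('pics/ov5_pair.png',cv2.resize(np.hstack([cv2.imread(f'pics/ov5_{n}.png') for n in('scene','side')]),(800,462)))
E
```

```text
(no output)
```

View pics/ov5_pair.png

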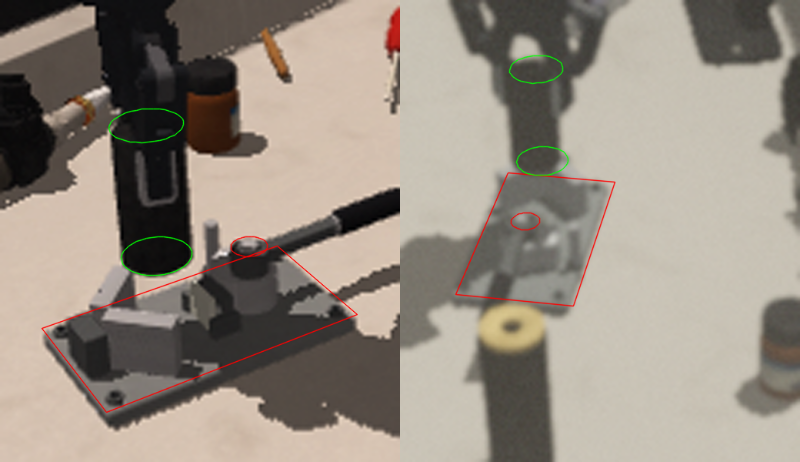

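View pics/ov5_wrist.png

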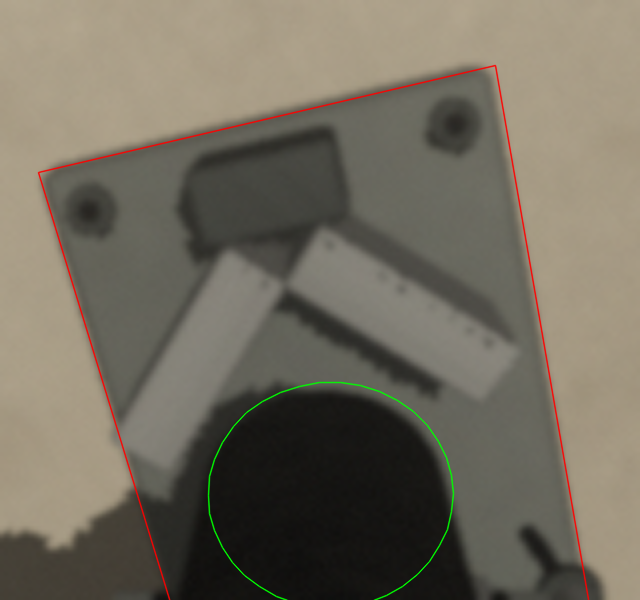

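The overlay from the wrist fit agrees with the wrist picture to about 1 mm. The scene and side views disagree by 1–3 px. I'll lower to just above the vee tops and look again.

```bash
python3 -m handwheel '[[[0,0,1],0],[[0,0,1.7],0],[[0,0,1.7],0],[[0,0,1.7],0]]'
python3 look.py w6; python3 - <<'E'
import cv2
x=cv2.imread('pics/w6.png')[110:260,190:370];cv2.imwrite('pics/w6z.png',cv2.resize(x,None,fx=4,fy=4,interpolation=cv2.INTER_CUBIC))
E
```

```text
time: 9.43
ee_pos: [557.3, 163.2, 123.1]
tcp_rot: [180.0, 0.0, -30.3]
force: [0.0, 0.6, -4.9]
opening: 0.506
[557.39691322 163.23902307 123.2556519 ] [ 1.79999410e+02 -1.08494579e-03 -3.03505680e+01]
```

View pics/w6z.png

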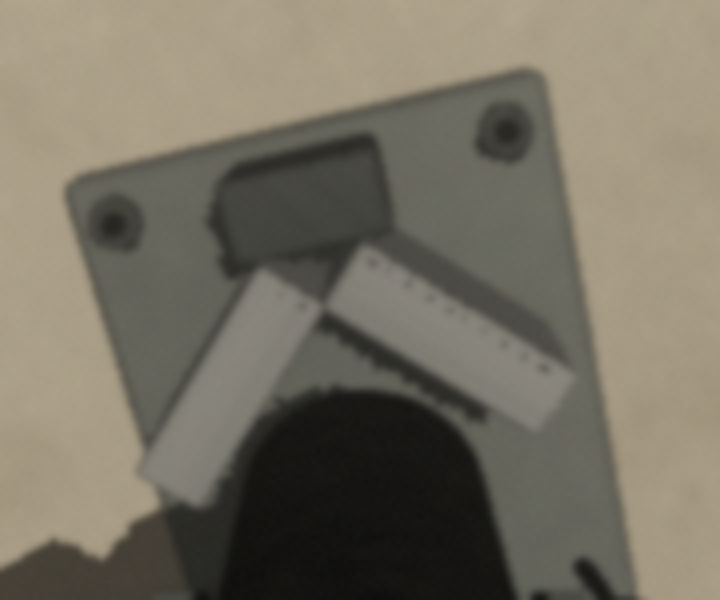

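At near-equal heights, the vee apex is at (325,305) in this crop and the cylinder's circle centre is about (361,515). That leaves gaps of about 2 mm on the left face and 6 mm on the right, so I'll shift about 2.5 mm to nest +x and 1.5 mm to nest +y.

```bash
python3 -c "
from h import *
go(557.4+2.84,163.2+.68,123.2)"
```

```text
shift cm [ 0.21 -0.2   0.01] roll 0
```

```bash
python3 -m handwheel '[[[0.21,-0.2,0],0],[[0.21,-0.2,0],0],[[0.21,-0.2,0],0]]'
python3 look.py w7; python3 - <<'E'
import cv2
x=cv2.imread('pics/w7.png')[110:260,190:370];cv2.imwrite('pics/w7z.png',cv2.resize(x,None,fx=4,fy=4,interpolation=cv2.INTER_CUBIC))
E
```

```text
time: 9.85
ee_pos: [560.2, 163.9, 123.4]
tcp_rot: [-180.0, -0.0, -30.3]
force: [-0.3, 0.1, -4.8]
opening: 0.5
[560.06232845 163.90904068 123.38964292] [-1.79997038e+02 -2.14283947e-03 -3.03485461e+01]
```

View pics/w7z.png

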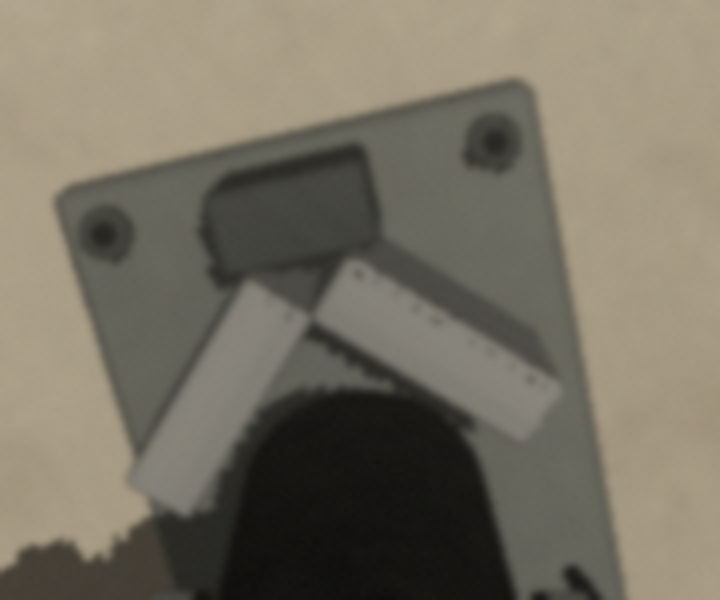

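The gaps are now symmetric at about 3 mm each side, so I'll lower.

```bash
python3 -m handwheel '[[[0,0,0.8],0],[[0,0,1.6],0],[[0,0,2.4],0],[[0,0,3.1],0],[[0,0,3.7],0],[[0,0,3.9],0],[[0,0,3.9],0]]'
```

```text
time: 10.78
ee_pos: [560.1, 163.9, 84.2]
tcp_rot: [180.0, 0.0, -30.4]
force: [-0.2, 0.1, -4.4]
opening: 0.503
```

```bash
python3 -m handwheel '[[[0,0,0.1],0],[[0,0,0.2],0],[[0,0,0.2],0]]'
```

```text
time: 11.15
ee_pos: [560.1, 163.9, 82.4]
tcp_rot: [-180.0, -0.0, -30.3]
force: [0.3, 0.0, -4.4]
opening: 0.498
```

```bash
python3 -m handwheel '[[[0,0,0.05],0],[[0,0,0.1],0],[[0,0,0.1],0]]'
```

```text
time: 11.52
ee_pos: [560.0, 163.9, 81.2]
tcp_rot: [180.0, 0.0, -30.3]
force: [-0.1, -0.0, -4.7]
opening: 0.502
```

```bash
python3 -m handwheel '[[[0,0,0.05],0],[[0,0,0.05],0]]'; python3 -m handwheel '[[[0,0,0.05],0],[[0,0,0.05],0]]'
```

```text
time: 11.78
ee_pos: [560.1, 163.9, 81.0]
tcp_rot: [-180.0, -0.0, -30.3]
force: [-1.2, 0.2, -1.8]
opening: 0.503
time: 12.02
ee_pos: [560.1, 164.0, 81.0]
tcp_rot: [-180.0, -0.0, -30.4]
force: [-2.2, -0.2, 3.2]
opening: 0.502
```

It touched down at TCP z=81.0, as expected. Releasing, then lifting.

```bash
python3 -m handwheel '[[[0,0,0],0],[[0,0,0],0],[[0,0,0],0],[[0,0,0],0],[[0,0,0],0]]' 0.85; python3 -m handwheel '[[[0,0,-2],0],[[0,0,-5],0],[[0,0,-9],0],[[0,0,-13],0],[[0,0,-13],0]]'; python3 look.py w8
python3 - <<'E'
from h import *
T=[]
for n,(x,y) in (('scene',(180,170)),('side',(180,110))):
    c=pic(n);T.append(cv2.resize(c['img'][y:y+140,x:x+130],None,fx=3,fy=3,interpolation=cv2.INTER_CUBIC))
cv2.imwrite('pics/pair8.png',np.hstack(T)[:,:,::-1])
E
```

```text
time: 12.65
ee_pos: [560.1, 163.9, 80.3]
tcp_rot: [-180.0, 0.0, -30.3]
force: [0.0, -0.2, -0.3]
opening: 0.849
time: 13.28
ee_pos: [562.6, 164.5, 214.2]
tcp_rot: [-179.7, -0.3, -30.4]
force: [0.4, -0.1, 0.4]
opening: 0.857
[561.03970371 164.10532622 211.98909541] [-1.79847979e+02 -1.65522321e-01 -3.03509793e+01]
```

View pics/w8.png

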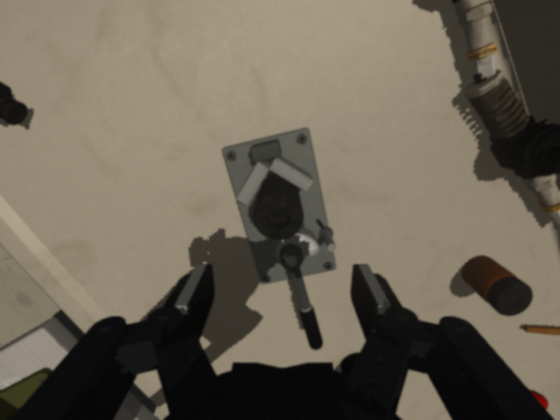

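View pics/pair8.png

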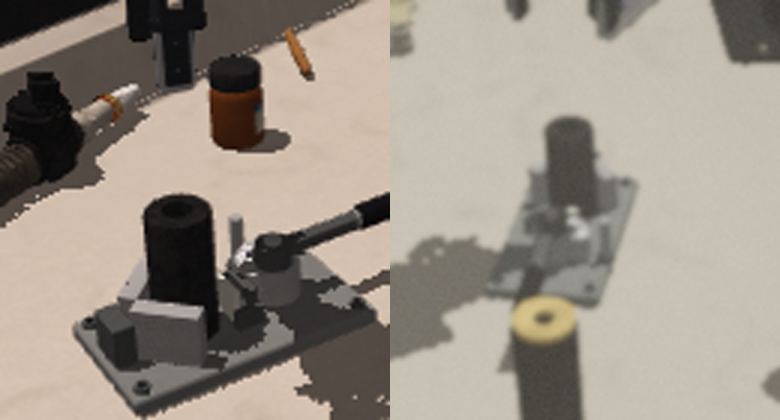

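The cylinder stands upright in the vee. In the wrist view its top is at (283,210), the hub at (292,253) and the handle end at (315,345). Next I'll measure the lever.

```bash
python3 - <<'E'
from h import *
C=np.load('w8.npy',allow_pickle=True).item()
x=C['img'][220:360,250:350];cv2.imwrite('pics/w8z.png',cv2.resize(x,None,fx=4,fy=4,interpolation=cv2.INTER_CUBIC)[:,:,::-1])
for uv,z in (((291.5,249.5),56),((307,312),50),((316,345),50)): print(uv,onplane(C,uv,z))
print(Tool()[:3,3])
E
```

```text
(291.5, 249.5) [544.79890214 109.34031121  56.        ]
(307, 312) [518.64808259  25.88497024  50.        ]
(316, 345) [504.42356007 -23.66090608  50.        ]
[559.25386912 163.7523886  209.4644235 ]
```

View pics/w8z.png

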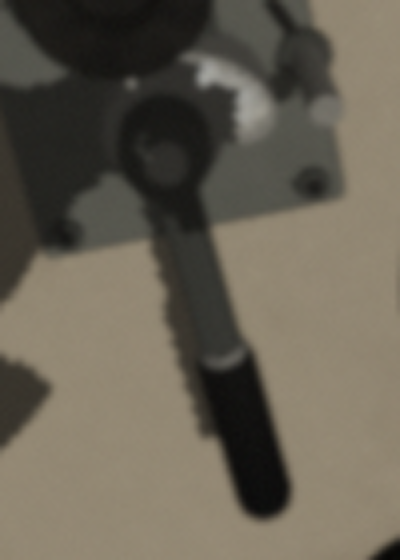

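```bash
python3 look.py w9; python3 - <<'E'
from h import *
C=np.load('w9.npy',allow_pickle=True).item()
x=C['img'][220:360,250:350];cv2.imwrite('pics/w9z.png',cv2.resize(x,None,fx=4,fy=4,interpolation=cv2.INTER_CUBIC)[:,:,::-1])
print(Tool()[:3,3])
E
```

```text
[558.95444511 163.65251954 208.93053633] [ 1.79892501e+02  1.18292154e-01 -3.03480067e+01]
[558.95444511 163.65251954 208.93053633]
```

View pics/w9z.png

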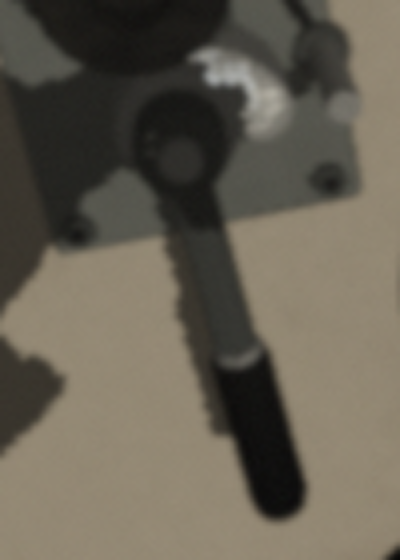

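```bash
python3 - <<'E'
from h import *
C=np.load('w9.npy',allow_pickle=True).item()
h=None
for n,uv,z in (('hub',(182,160),56),('h0',(241,357),50),('h1',(280,517),50),('post',(345,105),54),('c1',(60,250),12),('c2',(358,190),12)):
    p=onplane(C,np.array(uv)/4+[249.6,219.6],z); h=p if n=='hub' else h
    d=p-h;print(n,p.round(1),'r',np.hypot(*d[:2]).round(1),'ang',np.degrees(np.arctan2(d[1],d[0])).round(1))
E
```

```text
hub [538.3  97.9  56. ] r 0.0 ang 0.0
h0 [520.   29.9  50. ] r 70.4 ang -105.1
h1 [501.8 -29.1  50. ] r 132.1 ang -106.0
post [583.1  89.3  54. ] r 45.6 ang -10.9
c1 [478.8  67.8  12. ] r 66.7 ang -153.2
c2 [570.4  39.2  12. ] r 66.9 ang -61.3
```

```bash
python3 -c "
from h import *
go(473,20,150,-107)"
```

```text
shift cm [-0.15 16.73  5.92] roll 76.7
```

```bash
python3 -m handwheel '[[[-0.1,2,0],9],[[-0.1,5,1],19],[[-0.1,8,2],29],[[-0.1,11,3],39],[[-0.1,14,4],49],[[-0.1,16.7,5],59],[[-0.1,16.7,5.9],68],[[-0.1,16.7,5.9],76.7],[[-0.1,16.7,5.9],76.7],[[-0.1,16.7,5.9],76.7]]' 0; python3 look.py w10; python3 -c "
from h import *
go(473,20,50,-107)"
```

```text
time: 14.72
ee_pos: [474.4, 20.4, 150.7]
tcp_rot: [179.9, -0.0, -106.9]
force: [-1.2, 0.3, -0.0]
opening: 0.001
[474.58738684  20.38294973 150.8797956 ] [ 1.79949342e+02 -1.37079476e-02 -1.06922169e+02]
shift cm [ 0.08  0.13 10.09] roll 0.1
```

View pics/w10.png

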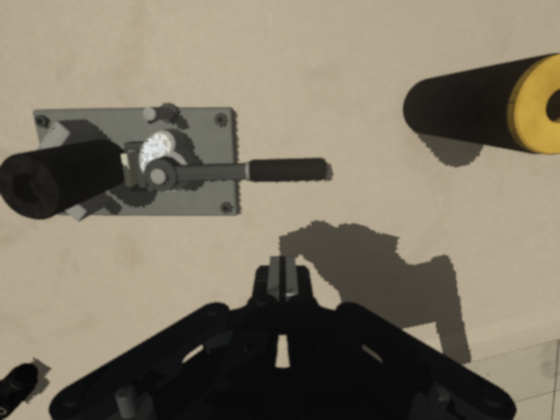

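The closed fingers sit at (283,275) and the handle spans x 250–326 at y≈170, level in the picture, so the fingers line up with the handle's middle. Descending beside it.

```bash
python3 -m handwheel '[[[0,0.1,2],0],[[0,0.1,5],0],[[0,0.1,8],0],[[0,0.1,10],0],[[0,0.1,10],0],[[0,0.1,10],0]]'; python3 look.py w11
```

```text
time: 15.52
ee_pos: [474.4, 20.6, 51.8]
tcp_rot: [-180.0, 0.0, -107.0]
force: [-0.4, -0.1, -0.5]
opening: -0.002
[474.685455    20.58912853  52.09609529] [-1.79907815e+02  2.28795965e-02 -1.07013675e+02]
```

View pics/w11.png

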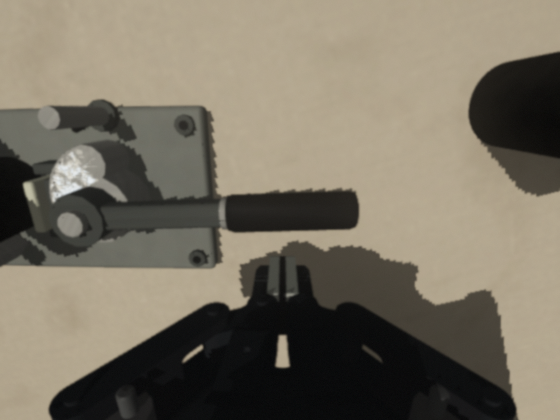

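```bash
python3 -m handwheel '[[[0,-0.6,0],0],[[0,-1.2,0],0],[[0,-1.2,0],0]]';python3 -m handwheel '[[[0,-0.2,0],0],[[0,-0.4,0],0],[[0,-0.4,0],0]]'
```

```text
time: 15.95
ee_pos: [486.7, 16.8, 51.8]
tcp_rot: [-179.9, 0.0, -107.1]
force: [-0.5, -0.3, -0.4]
opening: 0.0
time: 16.32
ee_pos: [489.3, 15.9, 51.3]
tcp_rot: [180.0, 0.0, -107.1]
force: [-0.0, -0.5, -0.5]
opening: -0.001
```

```bash
python3 -m handwheel '[[[0,-0.2,0],0],[[0,-0.3,0],0],[[0,-0.3,0],0]]'
```

```text
time: 16.7
ee_pos: [492.1, 15.0, 51.3]
tcp_rot: [-180.0, 0.0, -107.1]
force: [-0.6, 0.4, 0.3]
opening: 0.001
```

```bash
python3 -m handwheel '[[[0,-0.1,0],0],[[0,-0.2,0],0],[[0,-0.2,0],0]]';python3 -m handwheel '[[[0,-0.1,0],0],[[0,-0.2,0],0],[[0,-0.2,0],0]]'
```

```text
time: 17.08
ee_pos: [493.1, 14.6, 51.2]
tcp_rot: [179.9, -0.0, -107.0]
force: [-2.4, 0.8, 1.7]
opening: -0.004
time: 17.45
ee_pos: [494.0, 14.2, 51.1]
tcp_rot: [179.8, -0.0, -107.1]
force: [-4.8, 3.3, 3.2]
opening: 0.001
```

```bash
python3 - <<'E'
import numpy as np
for d in list(range(3,31,3))+[1,2]:
    t=np.radians(d);print(d,((95*np.cos(t)+20*np.sin(t)-95)/10).round(2),((-95*np.sin(t)+20*np.cos(t)-20)/10).round(2))
E
```

```text
3 0.09 -0.5
6 0.16 -1.0
9 0.2 -1.51
12 0.21 -2.02
15 0.19 -2.53
18 0.15 -3.03
21 0.09 -3.54
24 -0.01 -4.04
27 -0.13 -4.53
30 -0.27 -5.02
1 0.03 -0.17
2 0.06 -0.33
```

```bash
python3 -m handwheel '[[[0.06,-0.33,0],-2],[[0.13,-0.67,0],-4],[[0.18,-1.17,0],-7],[[0.2,-1.7,0],-10],[[0.2,-2.2,0],-13],[[0.18,-2.7,0],-16],[[0.15,-3.03,0],-18],[[0.09,-3.54,0],-21]]'
```

```text
time: 18.45
ee_pos: [526.7, 3.2, 50.7]
tcp_rot: [179.7, 0.1, -86.0]
force: [-5.4, 2.3, 1.8]
opening: -0.001
```

```bash
python3 -m handwheel '[[[0.09,-0.5,0],-3],[[0.16,-1,0],-6],[[0.2,-1.51,0],-9],[[0.21,-2.02,0],-12],[[0.19,-2.53,0],-15],[[0.15,-3.03,0],-18],[[0.09,-3.54,0],-21],[[-0.01,-4.04,0],-24]]'; python3 look.py w12
```

```text
time: 19.45
ee_pos: [566.6, 5.6, 50.4]
tcp_rot: [179.7, 0.2, -61.9]
force: [-5.6, 0.7, 1.1]
opening: -0.005
[567.4861867    5.73948212  50.47488348] [ 1.79734089e+02  1.54006720e-01 -6.18309780e+01]
```

View pics/w12.png

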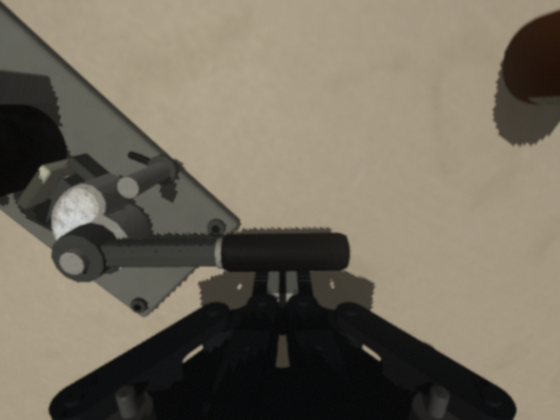

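Contact is steady, with the handle at (285,252) resting on the fingers. The post is at (128,187), so I expect roughly 35–39° to the stop.

```bash
python3 -m handwheel '[[[0.09,-0.5,0],-3],[[0.16,-1,0],-6],[[0.2,-1.51,0],-9],[[0.21,-2.02,0],-12],[[0.19,-2.53,0],-15],[[0.15,-3.03,0],-18],[[0.09,-3.54,0],-21],[[-0.01,-4.04,0],-24]]'; python3 look.py w13
```

```text
time: 20.5
ee_pos: [601.7, 23.8, 50.2]
tcp_rot: [179.7, 0.3, -37.9]
force: [-8.1, -2.9, 1.9]
opening: 0.001
[602.38151732  24.18322934  50.24896225] [179.71609842   0.26802654 -37.80905273]
```

View pics/w13.png

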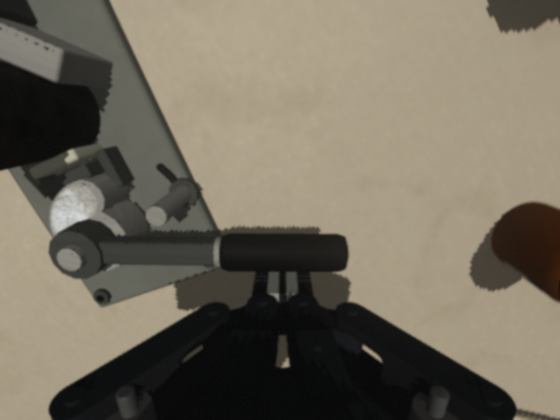

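The post's near edge is at about (157,226) and the bar's at y≈236, leaving roughly 10–12°. Going slowly now.

```bash
cat > ft.py <<'E'
from h import *
F=[];s=observe();F=s['force'];th=np.radians(s['tcp_rot'][2]);t=np.array([-np.sin(th),np.cos(th)]);u=np.array([np.cos(th),np.sin(th)])
d=s['ee_pos'][:2]-[539,99]
print('tangential',-(F[:2]@t).round(1),'radial',(F[:2]@u).round(1),'z',F[2].round(1),'|F|',np.linalg.norm(F).round(1),'tcp angle',np.degrees(np.arctan2(d[1],d[0])).round(2),'r',np.hypot(*d).round(1))
E
python3 -m handwheel '[[[0.03,-0.17,0],-1],[[0.06,-0.33,0],-2],[[0.09,-0.5,0],-3],[[0.12,-0.67,0],-4],[[0.14,-0.83,0],-5],[[0.16,-1,0],-6]]'; python3 ft.py
```

```text
time: 21.3
ee_pos: [609.1, 30.3, 50.2]
tcp_rot: [179.7, 0.3, -32.0]
force: [-7.4, -3.7, 0.8]
opening: -0.001
tangential 7.0 radial -4.3 z 0.8 |F| 8.3 tcp angle -44.42 r 98.2
```

```bash
python3 -m handwheel '[[[0.02,-0.08,0],-0.5],[[0.03,-0.17,0],-1],[[0.05,-0.25,0],-1.5],[[0.06,-0.33,0],-2]]'; python3 ft.py
```

```text
time: 21.8
ee_pos: [611.4, 32.7, 50.2]
tcp_rot: [179.7, 0.3, -30.0]
force: [-7.3, -2.8, 2.3]
opening: -0.003
tangential 6.1 radial -4.9 z 2.3 |F| 8.2 tcp angle -42.49 r 98.2
```

```bash
python3 -m handwheel '[[[0.02,-0.08,0],-0.5],[[0.03,-0.17,0],-1],[[0.05,-0.25,0],-1.5],[[0.06,-0.33,0],-2]]'; python3 ft.py
```

```text
time: 22.3
ee_pos: [613.5, 35.2, 50.2]
tcp_rot: [179.7, 0.3, -28.0]
force: [-6.7, -3.8, 1.3]
opening: 0.0
tangential 6.5 radial -4.2 z 1.3 |F| 7.8 tcp angle -40.57 r 98.1
```

```bash
python3 -m handwheel '[[[0.02,-0.08,0],-0.5],[[0.03,-0.17,0],-1]]'; python3 ft.py
```

```text
time: 22.55
ee_pos: [614.6, 36.4, 50.2]
tcp_rot: [179.7, 0.3, -27.0]
force: [-6.7, -3.5, 1.8]
opening: 0.005
tangential 6.2 radial -4.4 z 1.8 |F| 7.8 tcp angle -39.61 r 98.2
```

```bash
python3 look.py w14
```

```text
[614.73207396  36.53926066  50.19901925] [179.704718     0.3178368  -26.97737502]
```

View pics/w14.png

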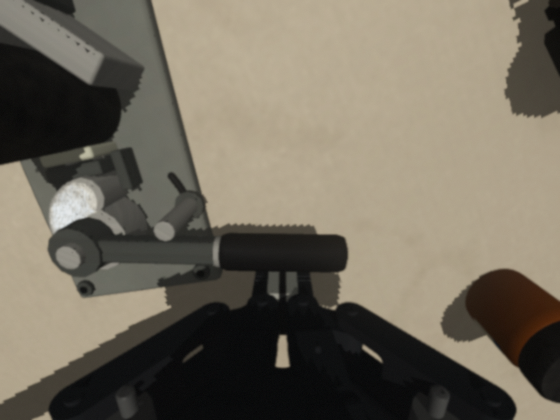

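The post at (165,232) now nearly meets the bar's edge. I'll go in half-degree steps, watching the force.

```bash
python3 -m handwheel '[[[0.02,-0.08,0],-0.5],[[0.02,-0.08,0],-0.5]]'; python3 ft.py
```

```text
time: 22.85
ee_pos: [615.2, 37.1, 50.2]
tcp_rot: [179.7, 0.3, -26.5]
force: [-7.6, -2.4, 1.0]
opening: 0.002
tangential 5.6 radial -5.8 z 1.0 |F| 8.1 tcp angle -39.07 r 98.1
```

```bash
python3 -m handwheel '[[[0.02,-0.08,0],-0.5],[[0.02,-0.08,0],-0.5]]'; python3 ft.py
```

```text
time: 23.1
ee_pos: [615.5, 37.5, 50.1]
tcp_rot: [179.7, 0.3, -26.0]
force: [-6.2, -3.4, 1.6]
opening: -0.003
tangential 5.8 radial -4.1 z 1.6 |F| 7.3 tcp angle -38.76 r 98.2
```

```bash
python3 -m handwheel '[[[0.02,-0.08,0],-0.5],[[0.02,-0.08,0],-0.5]]'; python3 ft.py
```

```text
time: 23.35
ee_pos: [615.8, 37.8, 50.2]
tcp_rot: [179.6, 0.4, -25.5]
force: [-8.4, -5.6, 1.6]
opening: 0.002
tangential 8.7 radial -5.1 z 1.6 |F| 10.2 tcp angle -38.56 r 98.2
```

```bash
python3 -m handwheel '[[[0.02,-0.08,0],-0.5],[[0.02,-0.08,0],-0.5]]'; python3 ft.py
```

```text
time: 23.6
ee_pos: [616.1, 38.0, 50.1]
tcp_rot: [179.6, 0.4, -25.0]
force: [-7.9, -7.1, 2.1]
opening: -0.004
tangential 9.8 radial -4.2 z 2.1 |F| 10.8 tcp angle -38.37 r 98.3
```

```bash
python3 -m handwheel '[[[0,-0.08,0],0],[[0,-0.08,0],0]]'; python3 ft.py
```

```text
time: 23.85
ee_pos: [616.2, 38.2, 50.2]
tcp_rot: [179.5, 0.4, -25.0]
force: [-8.9, -7.4, 2.9]
opening: -0.0
tangential 10.5 radial -4.9 z 2.9 |F| 11.9 tcp angle -38.22 r 98.3
```

```bash
python3 -m handwheel '[[[0,-0.06,0],0],[[0,-0.06,0],0]]'; python3 ft.py
```

```text
time: 24.1
ee_pos: [616.3, 38.4, 50.1]
tcp_rot: [179.5, 0.4, -25.0]
force: [-8.3, -9.4, 3.2]
opening: 0.002
tangential 12.0 radial -3.5 z 3.2 |F| 12.9 tcp angle -38.11 r 98.2
```

```bash
python3 -m handwheel '[[[0,-0.1,0],0],[[0,-0.1,0],0]]'; python3 ft.py
```

```text
time: 24.35
ee_pos: [616.5, 38.7, 50.2]
tcp_rot: [179.5, 0.4, -25.0]
force: [-8.1, -11.1, 3.3]
opening: -0.002
tangential 13.5 radial -2.7 z 3.3 |F| 14.1 tcp angle -37.88 r 98.2
```

```bash
python3 -m handwheel '[[[0,-0.06,0],0],[[0,-0.06,0],0]]'; python3 ft.py
```

```text
time: 24.6
ee_pos: [616.5, 38.8, 50.1]
tcp_rot: [179.4, 0.4, -25.0]
force: [-10.0, -11.9, 4.2]
opening: -0.001
tangential 15.0 radial -4.1 z 4.2 |F| 16.1 tcp angle -37.83 r 98.1
```

```bash
python3 -m handwheel '[[[0,-0.08,0],0],[[0,-0.08,0],0],[[0,-0.08,0],0]]'; python3 ft.py
```

```text
time: 24.98
ee_pos: [616.7, 39.1, 50.1]
tcp_rot: [179.4, 0.4, -25.0]
force: [-9.6, -13.6, 4.4]
opening: 0.003
tangential 16.4 radial -3.0 z 4.4 |F| 17.2 tcp angle -37.64 r 98.1
```

```bash
python3 -m handwheel '[[[0,0,0],0],[[0,0,0],0],[[0,0,0],0],[[0,0,0],0]]'; python3 ft.py; python3 look.py w15; python3 ft.py
```

```text
time: 25.48
ee_pos: [616.7, 39.1, 50.1]
tcp_rot: [179.4, 0.4, -25.0]
force: [-10.7, -13.6, 3.9]
opening: -0.001
tangential 16.8 radial -3.9 z 3.9 |F| 17.7 tcp angle -37.65 r 98.1
[616.69003314  39.07707813  50.13383105] [179.36946215   0.38764265 -24.95527032]
tangential 17.2 radial -4.1 z 4.5 |F| 18.2 tcp angle -37.64 r 98.1
```

View pics/w15.png

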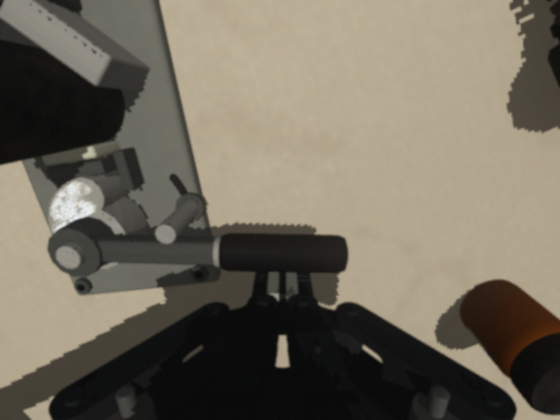

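The bar rests against the post at (165,232), and 17 N was held for more than 0.5 s without yielding. Backing straight off, then lifting.

```bash
python3 -m handwheel '[[[0,0.3,0],0],[[0,0.7,0],0],[[0,1.2,0],0],[[0,2,0],0],[[0,3,0],0],[[0,3,0],0]]'; python3 ft.py; python3 -m handwheel '[[[0,1,-2],0],[[0,3,-6],0],[[0,6,-10],0],[[0,8,-13],0],[[0,8,-14],0],[[0,8,-14],0],[[0,8,-14],0]]';python3 look.py w16
python3 - <<'E'
from h import *
T=[]
for n,(x,y) in (('scene',(180,170)),('side',(180,110))):
    c=pic(n);T.append(cv2.resize(c['img'][y:y+140,x:x+130],None,fx=3,fy=3,interpolation=cv2.INTER_CUBIC))
cv2.imwrite('pics/pair16.png',np.hstack(T)[:,:,::-1])
E
```

```text
time: 26.28
ee_pos: [609.0, 15.8, 51.4]
tcp_rot: [180.0, 0.0, -25.1]
force: [0.4, -0.3, -0.2]
opening: -0.002
tangential 0.1 radial 0.4 z -0.2 |F| 0.5 tcp angle -49.91 r 108.8
time: 27.15
ee_pos: [574.9, -55.2, 190.3]
tcp_rot: [180.0, 0.1, -25.0]
force: [0.3, 0.8, -0.5]
opening: -0.001
[574.80124607 -55.09956609 189.95876905] [ 1.79973374e+02  1.48057959e-01 -2.49978067e+01]
```

View pics/w16.png

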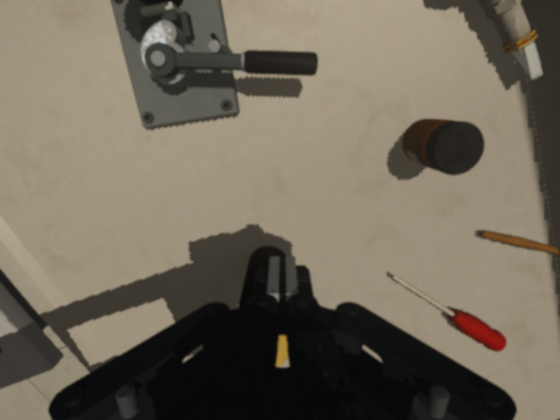

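View pics/pair16.png

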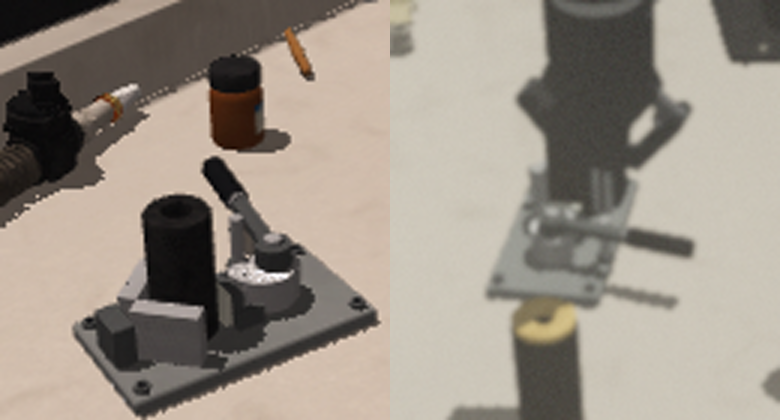

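The lever stayed along nest +x and the cylinder is upright in the scene view at (179,250). I want a closer look to confirm the pad bears on it.

```bash
python3 -c "
from h import *
go(525,75,260,-30)"
```

```text
shift cm [-10.05  -9.69  -6.99] roll 5.0
```

```bash
python3 -m handwheel '[[[0,0,-5],0],[[-3,-3,-7],2],[[-7,-7,-7],5],[[-10,-9.7,-7],5],[[-10,-9.7,-7],5],[[-10,-9.7,-7],5],[[-10,-9.7,-7],5]]'; python3 look.py w17; python3 - <<'E'
import cv2
x=cv2.imread('pics/w17.png')[60:260,200:400];cv2.imwrite('pics/w17z.png',cv2.resize(x,None,fx=3,fy=3,interpolation=cv2.INTER_CUBIC))
E
```

```text
time: 28.18
ee_pos: [526.4, 73.5, 260.9]
tcp_rot: [180.0, 0.0, -30.1]
force: [0.5, 0.0, 0.2]
opening: 0.001
[526.45127166  73.42176629 260.97252501] [ 1.79973502e+02  8.11107247e-03 -3.01211576e+01]
```

View pics/w17z.png

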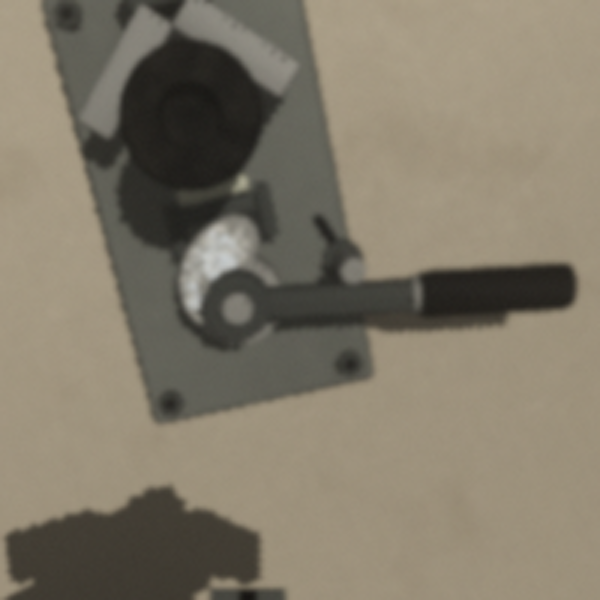

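```bash
python3 - <<'E'
from h import *
C=np.load('w17.npy',allow_pickle=True).item()
o=lambda uv,z: onplane(C,np.array(uv)/3+[199.7,59.7],z)
n=np.array([.30,.954])
P=o((192,113),103);H=o((237,309),56)
print('cyl',P,'hub',H,'dist along ny',(P-H)[:2]@n,'nx',(P-H)[:2]@[.954,-.3])
D=np.load('w8.npy',allow_pickle=True).item()
hb=o((237,309),56);he=o((572,284),50);d=he-hb;print('lever ang',np.degrees(np.arctan2(d[1],d[0]))+107.45)
E
```

```text
cyl [560.89279858 163.36467836 103.        ] hub [538.18556523  98.43893974  56.        ] dist along ny 68.75132465029006 nx 2.184979036046993
lever ang 81.34958892163347
```

The cylinder's axis is 68.8 mm from the pivot along nest +y, against 69 mm nominal when clamped. The lever is at about 81°, resting on the post. Handing in.

```bash
python3 -c "
from plant import *
print(observe()['time'],observe()['force']);print(hand_in())"
```

```text
28.225 [ 0.77160916 -0.62446292 -0.71562672]
the job is handed in; nothing more can be done
None
```

The short black cylinder is standing upright and clamped in the vee nest, with the cam lever pressed home against its stop. I handed the job in at 28.2 s with the gripper clear of everything.

- **Cylinder:** I lowered it into the vee until it touched down, let go, and lifted clear before touching the lever.
- **Lever:** I pushed it round with closed fingers in one unbroken contact, with about 6–8 N on the handle. It reached the post at about 81° (1.42 rad). I raised the push gradually to about 17 N, held it for over 0.5 s, then backed straight off.
- **Clamped position:** the cylinder's axis measured 68.8 mm from the pivot along the nest's y, against 69 mm nominal when clamped. The pad sits against it and the lever stayed on the post.
- **Bystanders:** I didn't touch the taller cylinder, the jar or the screwdriver. They look unmoved in the pictures, but I didn't re-measure them.

Some checks disagreed:
- The scene and side cameras put the nest 1–3 pixels away from the wrist camera's fit, so I centred the cylinder by its gaps to the vee in the wrist picture.
- The last measurement also put the cylinder about 2 mm to the nest's +x of the hub, which I take as calibration error.
- The scene view showed no clear movement of the cylinder during clamping, so that check rests on the wrist measurement.

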